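# Show a beam hanger to a colleague through the bench magnifier

### The arm

A 6-joint arm with a two-finger parallel gripper is mounted at the origin on the work surface. World frame = base frame: x ahead of the robot, y to its left, z up, the work surface at z = 0. Lengths are in m, angles in rad, forces in N, time in s.
With the tool pointing down it reaches from about 0.25 to 0.775 m from the base axis. Payload 8.9 kg.
Tool frame: the origin (TCP) lies midway between the tips of the shut fingers; the grasp point (between the pads) lies robot.grip_point_offset behind it (robot.grip_point_offset is the distance from the TCP to the grasp point, in m); z points along the fingers, x is the direction in which the jaws open and shut, and the axes are right-handed (so a half turn about z gives the same grasp; the last joint's range is limited). The gripper opens to 85 mm and grips with 20 to 120 N. Pads are 22 mm wide; open, the fingers measure 114 mm over their backs; the gripper's body (76 mm by 85 mm) begins 54 mm behind the grasp point. The pads swing forward as they close: fully open they stand 13 mm farther back than shut.
Start: joints at [-1.483, 0.291, -0.153, 1.127, 0, 1.431], TCP at [0.118, -0.512, 0.231] pointing down, gripper open.
Joint ranges: [-2.52, 2.52], [-0.91, 1.74], [-1.3, 1.37], [-1.96, 2.02], [-1.52, 1.47], [-3.14, 3.14]. Speed limits (rad/s): [2.22, 2.22, 2.79, 3.14, 3.14, 3.14].

### API

Orientations are given as a unit quaternion [x, y, z, w].
In Python, from workcell import robot gives the robot as it stands.
- The arm moves only by the tool apply_moves, never from a script. Its argument "increments" is a list of rows, each a list of 4 numbers: the shift along the tool's x, y, z in m, then the turn about the tool's z in rad. In form: [[x, y, z, turn], ...]. A call has 1 to 8 rows; each row shifts and turns the commanded pose from where the row before left it, along the tool's axes as they then stand; what a row does not reach is not made up. A row lasts 1/12 s, in which the tool goes at most 41.7 mm and 7.16 degrees, less where a joint would pass 70% of its speed; a pose out of reach is approached as far as the arm can. A call is refused whole if a number of a shift passes 0.0417 or a number of a turn 0.125, either way. A call with a gripper value outside its range is refused whole. "claw" is the closure, from -1 (fully open) to 1 (shut), set as the call begins (left out, the last holds). The fingers move at their own pace and stop on an object; "squeeze" is the grip in N (left out, the last holds). Time passes only in rows, so rows that do not move let the fingers close. It gives the time, the measured TCP pose, the force and the opening at its end, in the units of the state.
- robot.read_state(): the state, without advancing time (a new reading comes with each control period).
- robot.grab_frame(name): name is "scene" or "top" or "wrist"; returns the picture (480x640x3 uint8, red, green, blue); there is no depth.
- robot.calibration(name): a dict with "K" (3x3 intrinsics, pixels), "position" and "attitude" of the camera in the world. Camera axes: x right, y down, z forward; pixel columns grow to the right and rows downward; lengths in m; the calibration is good to about 2 mm. A picture is of the moment at which its call begins: read the wrist's pose just before it. calibration takes no time and is no camera call; for the wrist camera it gives the pose at the moment of the call.
- robot.job_done(): hands the job in, once; it reports no verdict.
The state is a dict: "t": time; "joints": joint angles; "qd": joint speeds; "joint_efforts": joint torques, N m; "tool_pos": TCP position; "orientation": TCP orientation; "force": force on the tool from outside, world axes, zero at the start; "ft_torque": the same for the moment, N m; "finger_gap": finger opening in m.
Only numpy, scipy, OpenCV 4.12 (cv2) and the standard library are available. Lean on these libraries where they do the work, as an engineer would, in place of code of your own. Each camera call takes 0.05 s, during which the arm holds its last target. There are 200 camera calls.

### The job

Lift the large aluminium beam hanger out of the sawn slot in the end of the timber beam, where it stands dry-fitted, and show it to the colleague across the bench through the magnifier: on your side of the lens, about 12 cm from the glass, centred, top edge up and square to the lens (the lens leans, so lean the hanger with it). Show the flat face of the back plate for a good two seconds, then give the hanger a quarter turn and show a side of the fin in the same way, centred. Finish there, holding it still in the air with nothing else supporting it; do not touch the magnifier and leave the other things where they are.

Things in the scene. Friction and masses are not known exactly. Their poses are not given: they have to be found in the camera images.
- hanger: The part: beam hanger of bare aluminium, T-shaped from above, 110 mm tall (z), about 0.32 kg: a back plate 70 wide (y) x 6 mm with eight screw holes, and from the middle of its rear a fin 84 deep x 8 mm. Origin: middle of the bottom edge of the plate's flat outer face; x points out of that face, away from the fin. At the start the origin is 25 mm above the bench, x as the beam's.
- hanger_grip (a point): A place to pinch the hanger, across the fin's 8 mm (along y): x = -36, y = 0, z = 95 mm in the hanger's frame, 15 mm below the top edge and close to above the centre of mass (x = -31, z = 55 mm). At the start the hanger's top 45 mm stand proud of the beam.
- hanger_plate (a point): Centre of the back plate's flat outer face: x = 0, y = 0, z = 55 mm in the hanger's frame. Axes as the hanger's.
- hanger_fin (a point): Centre of the fin: x = -48, y = 0, z = 55 mm in the hanger's frame. The fin spans x = -6 to -90 mm, y = -4 to +4 mm and the full height, and has four 12 mm dowel holes in its lower two thirds. Axes as the hanger's.
- hanger_fin_end (a point): Middle of the fin's free rear edge: x = -90, y = 0, z = 55 mm in the hanger's frame.
- beam: Spruce beam offcut 200 long (x) x 80 x 90 mm high, fixed to the bench by two small steel cleats. Origin: centre of the underside. A slot 12 mm wide, open at the top and at the +x end face, runs back from there to x = 0 at y = 0; its floor is 25 mm above the bench. The hanger's fin stands on that floor, 2 mm loose each side; its back plate is outside, 2 mm off the end face.
- magnifier: Bench magnifier, fixed: a round framed lens, held towards the robot by a thin gooseneck that rises from a round black base of 160 mm diameter. Origin: the point of the bench straight below the lens's centre, which is 260 mm above it; x points away from the robot to the base, whose centre is at x = +100 mm. -x points roughly to the robot.
- lens: The magnifier's lens: glass 100 mm across in a black ring 128 mm across, 16 mm thick. Origin: centre of the glass. x: optical axis, pointing away from the robot to the colleague and 25 degrees upward; z: up in the lens plane (leaning 25 degrees towards the robot); y level. With the plate shown, the hanger's axes are parallel to these; with the fin, its y lies along this x either way, z as before.
- lens_view (a point): The ideal place for what is being looked at: on the lens's optical axis, 120 mm from the glass on the robot's side (x = -120 mm in the lens's frame, axes as the lens's); about 210 mm above the bench.
- screw_tub: Bystander: clear plastic tub 160 x 115 x 70 mm full of loose coach screws (to about 85 mm high). Origin: centre of the underside.
- spare_hanger: Bystander: a smaller hanger of the same kind (plate 60 x 80 mm) lying on its back plate with its fin up, 60 mm high. Origin: middle of one short edge of the plate's underside; x points down, z level along the plate.
- screwdriver: Bystander: screwdriver with yellow handle, 170 mm long, lying along its x.
- hammer: Bystander: hammer 270 mm long, lying along its x.
- tape_measure: Bystander: grey tape measure 70 x 36 x 62 mm, standing. Origin: centre of the underside.
- glue: Bystander: white glue bottle 56 mm in diameter, 160 mm tall. Origin: centre of the underside.
- driver: Bystander: black cordless drill driver standing on its battery, about 215 mm tall. Origin: centre of the underside.
- screw_box: Bystander: white carton of short screws, 130 x 170 x 75 mm, its flap standing up at the back to about 145 mm. Origin: centre of the underside.
Not all that is in view belongs to the job. Leave any orange look-alike of the hanger alone. What is shaped like the beam but blue is not meant.

How it is judged:
By the outcome, as a careful person would: the job done as asked, in the order asked, and still so for the second after the job is handed in, while the arm keeps its last pose, push and grip.
It also fails if it takes over 45 s, if anything falls off the work surface, if the arm or the gripper's body presses on something with over 40 N, if the wrist force passes 120 N, or if a joint passes its speed limit or range.

## Working session

There is one attempt and no reset: what is moved stays moved. The work goes in short steps, Python scripts to look and compute and a tool call to move; the robot and the scene stay as the last step left them, time stands still between calls to the robot, and variables do not carry over. Pictures are saved under pics/ and viewed, about 8 in all and at most 12, crops included, and the job is handed in when it is done.

Besides the shell and the picture viewer there is one more tool, called after "Call:" by a JSON object that holds its "fn" and its "kwargs". apply_moves: Moves the arm, as the interface text tells. Its arguments: {"type":"object","properties":{"increments":{"type":"array","items":{"type":"array","items":{"type":"number"}}},"claw":{"type":"number"},"squeeze":{"type":"number"}},"required":["increments"]}

```bash
mkdir -p pics; ls
python3 - <<'E'
from workcell import robot
import cv2,numpy as np
np.set_printoptions(precision=4,suppress=True)
print(robot.grip_point_offset, robot.read_state())
for n in("scene","top","wrist"):
    c=robot.calibration(n); print(n,c)
    im=robot.grab_frame(n); cv2.imwrite(f"pics/{n}0.png",im[:,:,::-1])
E
```

```text
pics
0.0187 {'t': 0.0, 'joints': array([-1.4833,  0.2913, -0.1541,  1.1267,  0.    ,  1.4315]), 'qd': array([-0.    , -0.0005,  0.001 ,  0.001 , -0.0003,  0.001 ]), 'joint_efforts': array([ -0.0002, -53.7144,  33.1366,   0.0162,  -0.0002,   0.    ]), 'tool_pos': array([ 0.118 , -0.5111,  0.2307]), 'orientation': array([ 0.7826, -0.6226, -0.0004, -0.0005]), 'force': array([-0.0787,  0.4887, -0.2834]), 'ft_torque': array([-0.0169,  0.0026, -0.0185]), 'finger_gap': 0.0851814976841662}
scene {'K': array([[527.4571,   0.    , 324.7378],
       [  0.    , 527.4571, 235.3213],
       [  0.    ,   0.    ,   1.    ]]), 'position': array([ 1.3786, -0.4349,  1.0215]), 'attitude': array([ 0.7746,  0.4711, -0.2195, -0.3604])}
top {'K': array([[581.4005,   0.    , 324.5993],
       [  0.    , 581.4005, 246.3627],
       [  0.    ,   0.    ,   1.    ]]), 'position': array([0.2653, 0.0087, 1.8238]), 'attitude': array([ 0.7139, -0.6968,  0.0467, -0.0511])}
wrist {'K': array([[393.6424,   0.    , 322.6622],
       [  0.    , 393.6424, 237.3105],
       [  0.    ,   0.    ,   1.    ]]), 'position': array([ 0.1962, -0.493 ,  0.3737]), 'attitude': array([ 0.7729, -0.6147, -0.0987,  0.1231])}
```

View pics/top0.png

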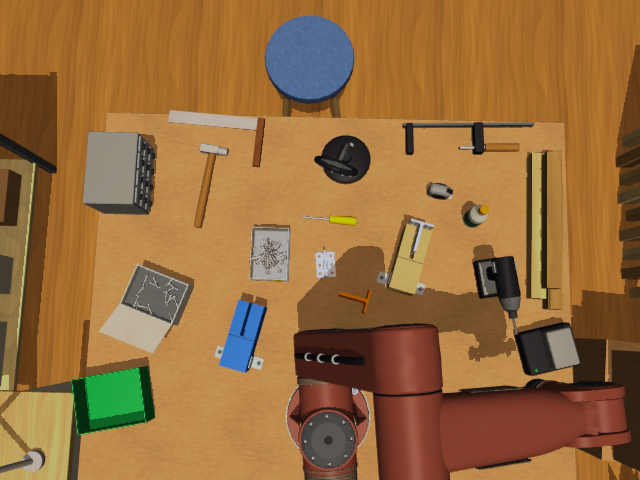

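View pics/scene0.png

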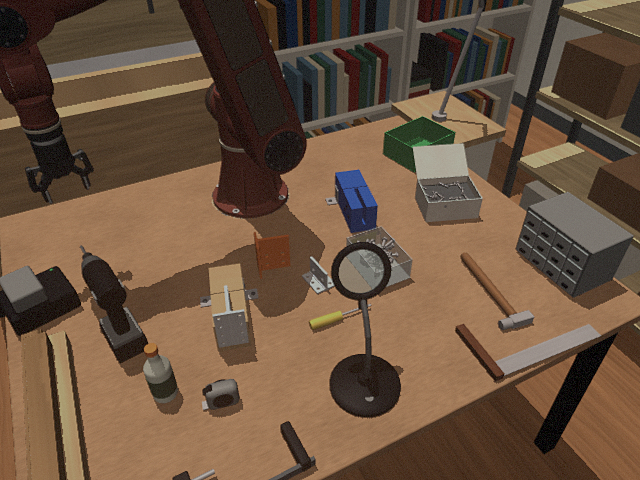

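```bash
cat > h.py <<'E'
import cv2,numpy as np
from scipy.spatial.transform import Rotation as R
from workcell import robot
np.set_printoptions(precision=4,suppress=True)
def ray(c,u,v):
    d=R.from_quat(c['attitude']).as_matrix()@np.linalg.inv(c['K'])@[u,v,1]
    return np.array(c['position']),d/np.linalg.norm(d)
def onz(c,u,v,z):
    p,d=ray(c,u,v); return p+d*(z-p[2])/d[2]
def proj(c,P):
    q=c['K']@(R.from_quat(c['attitude']).as_matrix().T@(np.asarray(P)-c['position'])); return q[:2]/q[2]
def tri(rays):
    A=sum(np.eye(3)-np.outer(d,d) for p,d in rays); b=sum((np.eye(3)-np.outer(d,d))@p for p,d in rays)
    X=np.linalg.solve(A,b); return X,[np.linalg.norm(np.cross(X-p,d)) for p,d in rays]
E
python3 - <<'E'
import cv2,numpy as np
t=cv2.imread('pics/top0.png');s=cv2.imread('pics/scene0.png')
f=lambda im,x,y,w,h,k:cv2.resize(im[y:y+h,x:x+w],None,fx=k,fy=k,interpolation=cv2.INTER_CUBIC)
a=f(t,375,205,66,100,6)   #396x600
b=f(t,308,125,66,66,6)[:300]    
b=f(t,308,130,66,50,6)    #396x300
c=f(s,320,230,99,75,4)    #396x300
cv2.imwrite('pics/comp.png',np.hstack([a,np.vstack([b,c])]))
for (x,y) in [(405,270),(412,240),(345,180),(370,200),(420,222),(390,276)]: print((x,y),t[y,x], cv2.cvtColor(t[y:y+1,x:x+1],cv2.COLOR_BGR2HSV))
E
```

```text
(405, 270) [ 97 169 192] [[[ 23 126 192]]]
(412, 240) [ 95 167 193] [[[ 22 129 193]]]
(345, 180) [50 51 56] [[[ 5 27 56]]]
(370, 200) [ 77 139 190] [[[ 16 152 190]]]
(420, 222) [208 196 189] [[[109  23 208]]]
(390, 276) [ 91 101 112] [[[ 14  48 112]]]
```

View pics/comp.png

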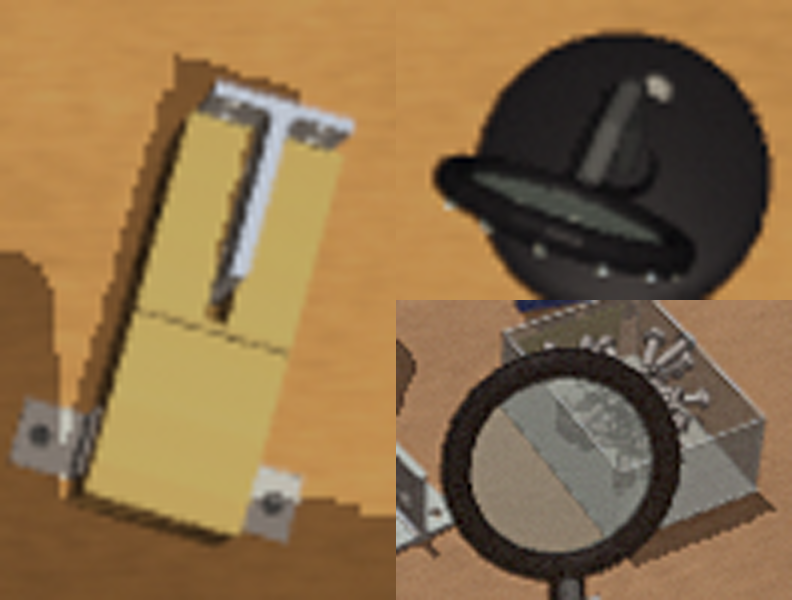

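```bash
cat > m.py <<'E'
from h import *
t=robot.calibration('top');s=robot.calibration('scene')
A=lambda x,y:(375+x/6-.4,205+y/6-.4); B=lambda x,y:(308+(x-396)/6-.4,130+y/6-.4); C=lambda x,y:(320+(x-396)/4-.4,230+(y-300)/4-.4)
ang=lambda v:np.degrees(np.arctan2(v[1],v[0]))
p1=onz(t,*A(215,80),.135);p2=onz(t,*A(355,120),.135)
print('plate',p1,p2,np.linalg.norm(p1-p2),'xdir',ang(p1-p2)-90, 'mid',(p1+p2)/2)
f1=onz(t,*A(281,103),.135);f2=onz(t,*A(237,277),.135); print('fin',f1,f2,ang(f1-f2),np.linalg.norm(f1-f2))
for P,Q in [((88,490),(188,118)),((240,537),(343,150))]:
    a=onz(t,*A(*P),.09);b=onz(t,*A(*Q),.09);print('beam edge',a,b,ang(b-a),np.linalg.norm(a-b))
L,res=tri([ray(t,*B(568,208)),ray(s,*C(561,464))]);print('lens',L,res)
im=cv2.imread('pics/top0.png');hsv=cv2.cvtColor(im,cv2.COLOR_BGR2GRAY)
ys,xs=np.where(hsv[125:195,315:380]<75);xs=xs+315;ys=ys+125
h=cv2.convexHull(np.stack([xs,ys],1)[(xs>346)|(ys<155)|(ys>172)].astype(np.int32))[:,0].astype(float)
c,r=cv2.minEnclosingCircle(np.float32(h[(h[:,0]>335)]));print(c,r)
b=onz(t,*c,.012);print('base',b);print('magx',ang(b-L),np.linalg.norm((b-L)[:2]))
r1=onz(t,*B(438,172),.26);r2=onz(t,*B(693,255),.26);print('ring',r1,r2,ang(r1-r2)-90,np.linalg.norm(r1-r2),(r1+r2)/2)
E
python3 m.py
```

```text
plate [ 0.5913 -0.2289  0.135 ] [ 0.573  -0.2977  0.135 ] 0.07115318296573958 xdir -14.930973669295469 mid [ 0.5821 -0.2633  0.135 ]
fin [ 0.5806 -0.2614  0.135 ] [ 0.4938 -0.2401  0.135 ] -13.794301088820731 0.08934037690452358
beam edge [ 0.3914 -0.1731  0.09  ] [ 0.5802 -0.2218  0.09  ] -14.443429027346697 0.1949730459327829
beam edge [ 0.3699 -0.2486  0.09  ] [ 0.5657 -0.2998  0.09  ] -14.643845528830386 0.2023621610277237
lens [ 0.7125 -0.0058  0.2624] [np.float64(0.0004222420508452252), np.float64(0.00042224205084523354)]
(345.6156311035156, 159.1734619140625) 24.09939193725586
base [ 0.8021 -0.0374  0.012 ]
magx -19.413996261332784 0.09490266927303356
ring [0.7292 0.055  0.26  ] [ 0.6925 -0.0635  0.26  ] -17.20023105127791 0.1240745227960244 [ 0.7108 -0.0043  0.26  ]
```

Call:
{"fn": "apply_moves", "kwargs": {"increments": [[0,0,-0.04,0],[0,0,-0.04,0],[0.04,0,0,0],[0.04,0,0,0],[0.04,0,0,0],[0.04,0,0,0],[0.04,0,0,0]]}}

```text
t: 0.73
tool_pos: [0.1614, -0.6998, 0.3109]
orientation: [0.783, -0.623, -0.0, -0.0]
force: [-0.8, -1.3, 1.1]
finger_gap: 0.0855
```

Call:
{"fn": "apply_moves", "kwargs": {"increments": [[0.03,0,0,0],[0.03,0,0,0],[0.03,0,0,0]]}}

```text
t: 0.98
tool_pos: [0.1736, -0.7551, 0.3116]
orientation: [0.783, -0.623, 0.001, 0.001]
force: [0.2, -1.1, 1.0]
finger_gap: 0.0857
```

Call:
{"fn": "apply_moves", "kwargs": {"increments": [[0.04,0,0,0],[0.04,0,0,0],[0.04,0,0,0],[0.04,0,0,0]]}}

```text
t: 1.32
tool_pos: [0.1653, -0.7149, 0.3297]
orientation: [0.782, -0.622, -0.022, -0.034]
force: [-0.2, -0.1, -0.4]
finger_gap: 0.0856
```

Run:
```python
from h import *
s=robot.read_state();print(s['joints'],s['tool_pos'],s['orientation'],R.from_quat(s['orientation']).as_matrix())
```

```text
[-1.4509  0.9938  1.3654  2.0214  0.0175  1.4635] [ 0.1653 -0.7149  0.3297] [ 0.7818 -0.6222 -0.022  -0.034 ] [[ 0.2249 -0.9744  0.0079]
 [-0.9714 -0.2235  0.0805]
 [-0.0767 -0.0258 -0.9967]]
```

Call:
{"fn": "apply_moves", "kwargs": {"increments": [[-0.04,0,0,0],[-0.04,0,0,0],[-0.04,0,0,0],[-0.04,0,0,0],[0,0,-0.04,0],[0,0,-0.04,0],[0,0,-0.04,0],[0,0,-0.04,0]]}}

```text
t: 1.98
tool_pos: [0.1417, -0.6355, 0.4515]
orientation: [0.782, -0.623, -0.005, -0.018]
force: [-0.1, 1.3, 1.4]
finger_gap: 0.085
```

```bash
cat > st.py <<'E'
from h import *
s=robot.read_state();m=R.from_quat(s['orientation']).as_matrix();p=s['tool_pos']
print('t',s['t'],'j',s['joints'],'p',p,'r',np.hypot(*p[:2]));print('tx',m[:,0],'ty',m[:,1],'tz',m[:,2])
print('lean deg',np.degrees(np.arccos(-m[2,2])),'az',np.degrees(np.arctan2(m[1,2],m[0,2])),'sum',np.degrees(s['joints'][1]-s['joints'][2]+s['joints'][3])-90,'F',s['force'],'gap',s['finger_gap'])
E
python3 st.py
```

```text
t 1.9833 j [-1.4729  0.7096  1.1242  2.0179  0.0184  1.4424] p [ 0.1417 -0.6355  0.4515] r 0.6510952046853657
tx [ 0.2244 -0.974  -0.0298] ty [-0.9744 -0.2238 -0.0224] tz [ 0.0152  0.0341 -0.9993]
lean deg 2.1380426756824416 az 66.01869675011999 sum 1.85936842606759 F [-0.0836  1.2689  1.4112] gap 0.08503327172382148
```

Call:
{"fn": "apply_moves", "kwargs": {"increments": [[0,0,-0.04,0],[0,0,-0.04,0],[0,0,-0.04,0],[0,0,-0.04,0]]}}

```text
t: 2.32
tool_pos: [0.1283, -0.5825, 0.5367]
orientation: [0.782, -0.623, 0.03, 0.014]
force: [0.4, -0.5, 0.6]
finger_gap: 0.0854
```

```bash
python3 st.py
```

```text
t 2.3167 j [-1.49    0.5285  1.0409  2.0215  0.0246  1.4272] p [ 0.1283 -0.5825  0.5367] r 0.5964242611574957
tx [ 0.2224 -0.9728  0.0645] ty [-0.9745 -0.2238 -0.0155] tz [ 0.0295 -0.0594 -0.9978]
lean deg 3.8049848526691927 az -63.58172889779059 sum -3.533920042526418 F [ 0.4382 -0.5371  0.5838] gap 0.08536490977944117
```

Call:
{"fn": "apply_moves", "kwargs": {"increments": [[0,0,0.04,0],[0,0,0.04,0],[0,0,0.04,0],[0,0,0.04,0],[0,0,0.04,0],[0.04,0,0,0],[0.04,0,0,0],[0.04,0,0,0]]}}

```text
t: 2.98
tool_pos: [0.1574, -0.6972, 0.3639]
orientation: [0.782, -0.623, 0.026, 0.01]
force: [0.4, -2.4, 2.6]
finger_gap: 0.0853
```

Call:
{"fn": "apply_moves", "kwargs": {"increments": [[0.04,0,0,0],[0.04,0,0,0],[0.03,0,0,0]]}}

```text
t: 3.23
tool_pos: [0.1686, -0.7523, 0.3711]
orientation: [0.782, -0.623, 0.034, 0.017]
force: [-0.9, -1.5, 2.3]
finger_gap: 0.0854
```

```bash
python3 st.py
```

```text
t 3.2333 j [-1.4548  0.8994  1.2787  1.8783  0.0232  1.4624] p [ 0.1686 -0.7523  0.3711] r 0.770936616918659
tx [ 0.2221 -0.9722  0.0737] ty [-0.9745 -0.2238 -0.0152] tz [ 0.0313 -0.0685 -0.9972]
lean deg 4.316953832960756 az -65.41591077286866 sum -4.107786242420403 F [-0.8597 -1.4775  2.2954] gap 0.08541876922823251
```

Call:
{"fn": "apply_moves", "kwargs": {"increments": [[0.04,0,0,0],[0.04,0,0,0]]}}

```text
t: 3.4
tool_pos: [0.159, -0.7141, 0.3866]
orientation: [0.782, -0.623, 0.014, -0.012]
force: [-0.4, 1.8, 0.8]
finger_gap: 0.0855
```

```bash
python3 st.py
```

```text
t 3.4 j [-1.4676  0.9154  1.3646  2.0168  0.0362  1.4479] p [ 0.159  -0.7141  0.3866] r 0.7316041238210638
tx [ 0.2241 -0.9745  0.0076] ty [-0.9739 -0.2242 -0.0355] tz [ 0.0363  0.0006 -0.9993]
lean deg 2.0807561740776674 az 0.898691793295302 sum -0.1819124079714669 F [-0.3935  1.8079  0.8135] gap 0.0855013255915193
```

Call:
{"fn": "apply_moves", "kwargs": {"increments": [[0.04,0,0,0]]}}

```text
t: 3.48
tool_pos: [0.1595, -0.7125, 0.3854]
orientation: [0.782, -0.623, 0.013, -0.015]
force: [-0.8, 1.0, 0.4]
finger_gap: 0.0856
```

```bash
python3 st.py
```

```text
t 3.4833 j [-1.4685  0.9175  1.3654  2.0213  0.0403  1.4469] p [ 0.1595 -0.7125  0.3854] r 0.7301487794536838
tx [ 0.2241 -0.9746  0.0024] ty [-0.9737 -0.224  -0.0403] tz [ 0.0398  0.0067 -0.9992]
lean deg 2.315457182131005 az 9.61701029219487 sum 0.1517879654405192 F [-0.7696  0.9773  0.4171] gap 0.08559874162520655
```

Call:
{"fn": "apply_moves", "kwargs": {"increments": [[-0.04,0,0,0],[-0.04,0,0,0],[0,0,0,-0.121],[0,0,0,-0.121],[0,0,0,-0.121],[0,0,0,-0.121],[0,0,0,-0.121],[0,0,0,-0.121]]}}

```text
t: 4.15
tool_pos: [0.1534, -0.6892, 0.3926]
orientation: [0.953, -0.301, 0.018, -0.009]
force: [-0.4, -0.6, -0.6]
finger_gap: 0.0857
```

Call:
{"fn": "apply_moves", "kwargs": {"increments": [[0,0,0,-0.121],[0,0,0,-0.121],[0,0,0,-0.121],[0,0,0,-0.121],[0,0,0,-0.121],[0,0,0,-0.121],[0,0,0,-0.121],[0,0,0,-0.121]]}}

```text
t: 4.82
tool_pos: [0.1535, -0.6893, 0.3925]
orientation: [0.984, 0.177, 0.02, 0.001]
force: [-0.3, 0.6, -0.6]
finger_gap: 0.0852
```

Call:
{"fn": "apply_moves", "kwargs": {"increments": [[0,0,0,-0.121],[0,0,0,-0.121],[0,0,0,-0.121],[0,0,0,-0.121],[0,0,0,-0.121],[0,0,0,-0.121],[0,0,0,-0.121],[0,0,0,-0.121]]}}

```text
t: 5.48
tool_pos: [0.1535, -0.6893, 0.3925]
orientation: [0.789, 0.614, 0.017, 0.01]
force: [-0.4, 0.2, -0.3]
finger_gap: 0.0853
```

```bash
cat > go.py <<'E'
# shift in tool axes to bring grasp point to a world target; argv: x y z
import sys
from h import *
s=robot.read_state();m=R.from_quat(s['orientation']).as_matrix()
g=s['tool_pos']-m[:,2]*robot.grip_point_offset
print('grasp pt',g,'shift',m.T@(np.array(sys.argv[1:4],float)-g),'tx az',np.degrees(np.arctan2(m[1,0],m[0,0])))
E
python3 st.py; python3 go.py 0.547 -0.254 0.22
```

```text
t 5.4833 j [-1.4737  0.7539  1.0399  1.8587  0.0402 -1.2265] p [ 0.1535 -0.6893  0.3925] r 0.7061438779229824
tx [0.2444 0.9696 0.0154] ty [ 0.9689 -0.2448  0.0372] tz [ 0.0398  0.0058 -0.9992]
lean deg 2.3044806216707165 az 8.296847620260024 sum 0.10996536093762188 F [-0.3927  0.1519 -0.3152] gap 0.08529784925594162
grasp pt [ 0.1527 -0.6894  0.4112] shift [0.5155 0.2683 0.2093] tx az 75.85135411530474
```

Call:
{"fn": "apply_moves", "kwargs": {"increments": [[0.034,0.018,0,0],[0.034,0.018,0,0],[0.034,0.018,0,0],[0.034,0.018,0,0],[0.034,0.018,0,0],[0.034,0.018,0,0],[0.034,0.018,0,0],[0.034,0.018,0,0]]}}

```text
t: 6.15
tool_pos: [0.3607, -0.4612, 0.4022]
orientation: [0.791, 0.612, 0.018, 0.01]
force: [0.1, -0.6, -0.1]
finger_gap: 0.0854
```

Call:
{"fn": "apply_moves", "kwargs": {"increments": [[0.034,0.018,0.01,0],[0.034,0.018,0.02,0],[0.034,0.018,0.02,0],[0.034,0.018,0.02,0],[0.034,0.018,0.02,0],[0.034,0.018,0.02,0],[0.034,0.018,0.02,0],[0,0,0,0]]}}

```text
t: 6.82
tool_pos: [0.5421, -0.2646, 0.2812]
orientation: [0.789, 0.614, 0.018, 0.007]
force: [-0.7, 0.4, 0.5]
finger_gap: 0.0853
```

```bash
python3 - <<'E'
from h import *
import json
c=robot.calibration('wrist');im=robot.grab_frame('wrist');cv2.imwrite('pics/w1.png',im[:,:,::-1])
json.dump({k:np.asarray(v).tolist() for k,v in c.items()},open('w1.json','w'))
E
python3 st.py; python3 go.py 0.547 -0.254 0.22
```

```text
t 6.8667 j [-0.5948  0.3993  0.1382  1.2835  0.0278 -0.3457] p [ 0.5409 -0.267   0.2827] r 0.6032296618035369
tx [0.2458 0.9692 0.0172] ty [ 0.9686 -0.2463  0.034 ] tz [ 0.0372  0.0083 -0.9993]
lean deg 2.186877315104064 az 12.611462085797651 sum -1.500472099956042 F [ 0.2052 -0.8026  0.5741] gap 0.08533862989423292
grasp pt [ 0.5402 -0.2672  0.3014] shift [0.0131 0.0006 0.0817] tx az 75.76648495003805
```

View pics/w1.png

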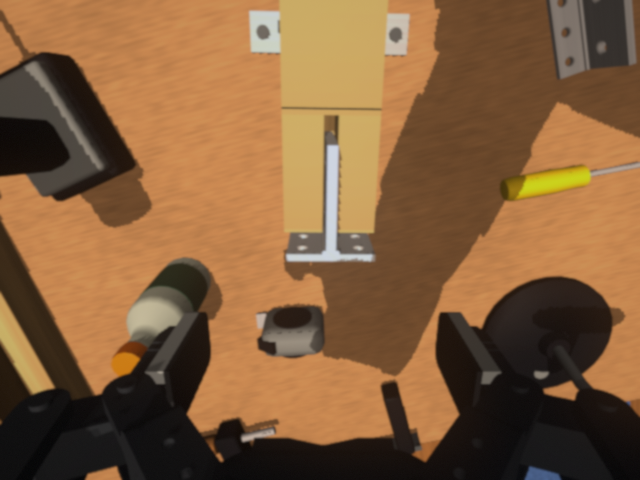

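```bash
python3 - <<'E'
from h import *
import json
c={k:np.array(v) for k,v in json.load(open('w1.json')).items()}
im=cv2.imread('pics/w1.png')
a=onz(c,286.5,261.5,.135);b=onz(c,374.5,261.5,.135);f=onz(c,331,250,.135);e=onz(c,332.5,145,.135);print(a,b,(a+b)/2,np.linalg.norm(a-b),f,e)
d=(f-e)[:2];d/=np.linalg.norm(d);o=((a+b)/2)[:2];print('yaw',np.degrees(np.arctan2(d[1],d[0])),'len',np.linalg.norm(o-e[:2]));
g=e[:2]+d*(.09-.036);print('grip fin',g,'plate-based',o-d*.036)
q=onz(c,332,108,.09);print('beam line',q)
m=cv2.inRange(cv2.cvtColor(im,cv2.COLOR_BGR2GRAY)[270:395,470:625],0,70)
n,l,s,ce=cv2.connectedComponentsWithStats(m);i=1+s[1:,4].argmax()
cnt=max(cv2.findContours((l==i).astype(np.uint8),0,1)[0],key=len);el=cv2.fitEllipse(cv2.convexHull(cnt));print(el);u=np.array(el[0])+[470,270]
print('base',onz(c,*u,.014))
E
python3 go.py 0.5473 -0.254 0.15
```

```text
[ 0.5749 -0.299   0.135 ] [ 0.5926 -0.2314  0.135 ] [ 0.5838 -0.2652  0.135 ] 0.0698504547035986 [ 0.5743 -0.2626  0.135 ] [ 0.4961 -0.2423  0.135 ]
yaw -14.538920189604184 len 0.09064276817971043
grip fin [ 0.5483 -0.2559] plate-based [ 0.5489 -0.2562]
beam line [ 0.4736 -0.2352  0.09  ]
((72.63175201416016, 89.27836608886719), (149.81549072265625, 171.02264404296875), 34.80295181274414)
base [ 0.8349 -0.0466  0.014 ]
grasp pt [ 0.5402 -0.2672  0.3014] shift [ 0.0119 -0.0015  0.1517] tx az 75.76648495003805
```

Call:
{"fn": "apply_moves", "kwargs": {"increments": [[0.005,-0.001,0.035,0],[0.005,0,0.035,0],[0,0,0.035,0],[0,0,0.035,0],[0,0,0.025,0],[0,0,0.01,0],[0,0,0,0],[0,0,0,0]]}}

```text
t: 7.53
tool_pos: [0.549, -0.2608, 0.1107]
orientation: [0.791, 0.612, 0.018, 0.01]
force: [0.2, -0.1, 0.3]
finger_gap: 0.0856
```

```bash
python3 go.py 0.5485 -0.256 0.12; python3 st.py
```

```text
grasp pt [ 0.5483 -0.2609  0.1294] shift [ 0.0046 -0.0014  0.0094] tx az 75.46536898365542
t 7.5333 j [-0.5778  0.5072 -0.1548  0.8776  0.0264 -0.3234] p [ 0.549  -0.2608  0.1107] r 0.6078144908996259
tx [0.2509 0.9679 0.0151] ty [ 0.9672 -0.2513  0.038 ] tz [ 0.0405  0.0051 -0.9992]
lean deg 2.340292959129468 az 7.10907725441032 sum -1.7875444579486128 F [ 0.2495 -0.1457  0.3348] gap 0.08558656483493883
```

Call:
{"fn": "apply_moves", "kwargs": {"increments": [[0.0045,-0.001,0.009,0],[0,0,0,0]]}}

```text
t: 7.7
tool_pos: [0.5497, -0.2551, 0.1008]
orientation: [0.791, 0.612, 0.018, 0.01]
force: [-0.0, 0.4, -0.4]
finger_gap: 0.0854
```

Call:
{"fn": "apply_moves", "kwargs": {"increments": [[0,0,0,0],[0,0,0,0],[0,0,0,0],[0,0,0,0],[0,0,0,0],[0,0,0,0],[0,0,0,0],[0,0,0,0]], "claw": 1, "squeeze": 70}}

```text
t: 8.37
tool_pos: [0.5496, -0.2557, 0.1005]
orientation: [0.791, 0.612, 0.017, 0.01]
force: [0.9, -1.4, 1.0]
finger_gap: 0.0071
```

```bash
python3 go.py 0.5485 -0.256 0.12; python3 st.py
```

```text
grasp pt [ 0.5488 -0.2558  0.1192] shift [-0.0003 -0.0002 -0.0009] tx az 75.49126912690063
t 8.3667 j [-0.57    0.5144 -0.1724  0.853   0.0259 -0.316 ] p [ 0.5496 -0.2557  0.1005] r 0.6061166199747599
tx [0.2505 0.968  0.015 ] ty [ 0.9673 -0.2509  0.0375] tz [ 0.0401  0.0051 -0.9992]
lean deg 2.314819740860105 az 7.261764142501559 sum -1.7757846826543755 F [ 0.8899 -1.35    0.982 ] gap 0.007063020926408298
```

Call:
{"fn": "apply_moves", "kwargs": {"increments": [[0.0003,0.0008,-0.02,0],[0.0003,0.0008,-0.02,0],[0.0003,0.0008,-0.02,0],[0.0003,0.0008,-0.02,0],[0.0003,0.0008,-0.02,0],[0.0003,0.0008,-0.02,0],[0.0005,0.0011,-0.03,0],[0.0005,0.0011,-0.03,0]]}}

```text
t: 9.03
tool_pos: [0.5488, -0.2547, 0.2806]
orientation: [0.791, 0.612, 0.017, 0.009]
force: [1.0, -0.1, -3.3]
finger_gap: 0.0073
```

```bash
python3 st.py
python3 - <<'E'
from h import *
cv2.imwrite('pics/s1.png',robot.grab_frame('scene')[:,:,::-1])
E
```

```text
t 9.0333 j [-0.5696  0.4024  0.1374  1.2781  0.0264 -0.3159] p [ 0.5488 -0.2547  0.2806] r 0.605083924156609
tx [0.2503 0.968  0.0165] ty [ 0.9674 -0.2508  0.0345] tz [ 0.0375  0.0073 -0.9993]
lean deg 2.1901916162725525 az 11.040600357527135 sum -1.5844822436041142 F [ 1.0005 -0.1272 -3.2635] gap 0.007340797632295508
```

View pics/s1.png

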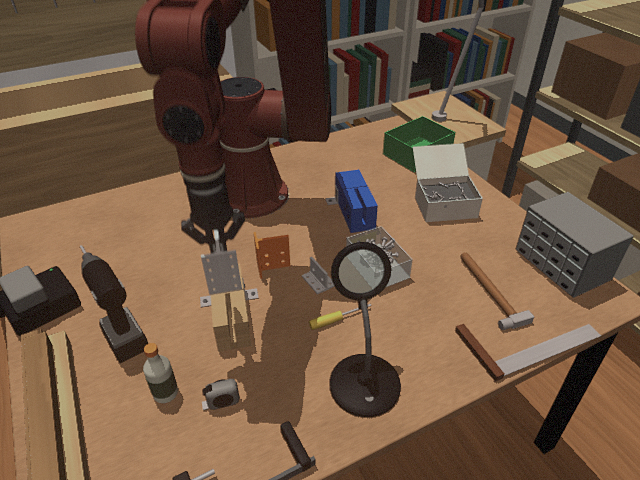

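Call:
{"fn": "apply_moves", "kwargs": {"increments": [[0.028,0.002,-0.03,0],[0.028,0.002,-0.03,0],[0.028,0.002,-0.03,0],[0.028,0.002,-0.03,0],[0.028,0.002,-0.03,0],[0,0,-0.03,0],[0,0,-0.03,0],[0,0,-0.03,0]]}}

```text
t: 9.75
tool_pos: [0.5851, -0.1228, 0.5194]
orientation: [0.79, 0.613, 0.018, 0.01]
force: [1.1, -0.7, -1.6]
finger_gap: 0.0071
```

```bash
python3 st.py
cat > b.py <<'E'
from h import *
t=robot.calibration('top');s=robot.calibration('scene')
g=cv2.cvtColor(cv2.imread('pics/s1.png'),cv2.COLOR_BGR2GRAY)
m=(g[372:425,315:415]<60).astype(np.uint8)
n,l,st,_=cv2.connectedComponentsWithStats(m);i=1+st[1:,4].argmax();print(st[i])
ys,xs=np.where(l==i)
for v in(380,384,388,392): r=xs[ys+372==v]+315;print(v,r.min(),r.max())
print('bottom',ys.max()+372, 'left',xs.min()+315,'right',xs.max()+315)
L=np.array([.7125,-.0055,.26])
for z in(0,.012,.02):
  for a in(-16,-18.5,-21):
    c=L+[.1*np.cos(np.radians(a)),.1*np.sin(np.radians(a)),0];c[2]=z
    th=np.linspace(0,2*np.pi,200);P=np.array([proj(s,c+[.08*np.cos(q),.08*np.sin(q),0]) for q in th]);T=np.array([proj(t,c+[.08*np.cos(q),.08*np.sin(q),0]) for q in th])
    print(z,a,'scene l,r,bot',P[:,0].min(),P[:,0].max(),P[:,1].max(),'top r,top,bot',T[:,0].max(),T[:,1].min(),T[:,1].max())
g=cv2.cvtColor(cv2.imread('pics/top0.png'),cv2.COLOR_BGR2GRAY);ys,xs=np.where(g[125:195,315:380]<75);print('obs top',xs.max()+315,ys.min()+125,ys.max()+125)
E
python3 b.py
```

```text
t 9.75 j [-0.3393  0.53    0.9901  1.9943  0.0188 -0.0871] p [ 0.5851 -0.1228  0.5194] r 0.5978621819038732
tx [0.2489 0.9684 0.0155] ty [ 0.9677 -0.2494  0.0381] tz [ 0.0408  0.0055 -0.9992]
lean deg 2.3587316904901936 az 7.731960431201724 sum -2.098611502843312 F [ 1.1446 -0.6546 -1.6445] gap 0.007140197363371376
[  15    0   71   46 2657]
380 330 399
384 330 400
388 330 400
392 331 399
bottom 417 left 330 right 400
0 -16 scene l,r,bot 331.5369096437925 402.91090294243884 417.35411568447404 top r,top,bot 368.9493688966191 134.4042603580348 182.3518794801019
0 -18.5 scene l,r,bot 329.62993693044814 401.02760453624603 417.68107269570527 top r,top,bot 370.23245386641923 134.81591485578673 182.77382558401385
0 -21 scene l,r,bot 327.70766244439477 399.1202090216983 417.9281596352591 top r,top,bot 371.4963880092151 135.28072339270918 183.25018326540814
0.012 -16 scene l,r,bot 331.5788726681623 403.42382213330836 414.27812529625197 top r,top,bot 369.2143769684741 133.1839221484698 181.4237310123783
0.012 -18.5 scene l,r,bot 329.65941607053594 401.5283539070495 414.60573250042285 top r,top,bot 370.50565346090656 133.5980418628418 181.84827077400595
0.012 -21 scene l,r,bot 327.7245428413278 399.6085572736818 414.8533139528756 top r,top,bot 371.77766283017326 134.06563646737715 182.32755870271578
0.02 -16 scene l,r,bot 331.6071549482669 403.7695432901775 412.20372269223407 top r,top,bot 369.392929753744 132.36175557299327 180.7983403807899
0.02 -18.5 scene l,r,bot 329.67928455769163 401.8658741318921 412.5317558810413 top r,top,bot 370.68972561620853 132.77753518285692 181.2246270051185
0.02 -21 scene l,r,bot 327.73592001579465 399.93772013083634 412.77966139808734 top r,top,bot 371.96717603869513 133.24700573903394 181.70588850973544
obs top 369 136 183
```

Call:
{"fn": "apply_moves", "kwargs": {"increments": [[0,0,-0.04,0],[0,0,-0.04,0],[0,0,-0.04,0],[0,0,-0.04,0]]}}

```text
t: 10.08
tool_pos: [0.5357, -0.1141, 0.5926]
orientation: [0.789, 0.61, 0.046, 0.05]
force: [0.1, -0.7, -2.5]
finger_gap: 0.0071
```

```bash
cat > tg.py <<'E'
from h import *
psi=-18.5;L=np.array([.7125,-.0055,.26])
RL=(R.from_euler('z',psi,degrees=True)*R.from_euler('y',-25,degrees=True))
Th=np.array([[.2505,.9673,.0401],[.968,-.2509,.0051],[.015,.0375,-.9992]])
Rth=R.from_euler('z',-14.5,degrees=True).inv()*R.from_matrix(Th)  # tool in hanger
g_h=np.array([-.036,0,.095])  # grasp pt in hanger
def cur():
    s=robot.read_state();T=R.from_quat(s['orientation']);H=T*Rth.inv()
    g=s['tool_pos']-T.as_matrix()[:,2]*robot.grip_point_offset
    return s,T,H,g
def report(mode='plate'):
    s,T,H,g=cur()
    if mode=='plate': best=RL;pt=np.array([0,0,.055])
    else:
        k=90 if mode=='fin+' else -90
        best=RL*R.from_euler('z',k,degrees=True);pt=np.array([-.048,0,.055])
    V=L-.12*RL.as_matrix()[:,0]
    P=g+H.apply(pt-g_h)
    e=np.degrees((H.inv()*best).as_rotvec())
    lens=RL.inv().apply(P-L)
    h=H.as_matrix()
    print('rot err in hanger axes deg',e,'| point in lens frame',lens,'view shift tool',T.inv().apply(V-P))
    print('hanger lean',np.degrees(np.arccos(h[2,2])),'lean az',np.degrees(np.arctan2(-h[1,2],-h[0,2])),'g',g)
if __name__=='__main__':
    import sys; report(sys.argv[1] if len(sys.argv)>1 else 'plate')
E
python3 st.py; python3 tg.py
```

```text
t 10.0833 j [-0.3587  0.3903  0.9748  2.0209  0.0257 -0.1028] p [ 0.5357 -0.1141  0.5926] r 0.5477600423997938
tx [0.2507 0.968  0.0116] ty [ 0.9587 -0.2499  0.1359] tz [ 0.1345 -0.0229 -0.9906]
lean deg 7.841465547335586 az -9.676792774248037 sum -7.702301856027006 F [ 0.0613 -0.6915 -2.4937] gap 0.007092977041731088
rot err in hanger axes deg [ -0.8535 -19.3235  -3.8351] | point in lens frame [ 0.0461 -0.1569  0.3259] view shift tool [ 0.1531 -0.0518  0.3637]
hanger lean 5.665678022294183 lean az -16.51006420624752 g [ 0.5332 -0.1137  0.6111]
```

Call:
{"fn": "apply_moves", "kwargs": {"increments": [[0,0,-0.04,0],[0,0,-0.04,0],[0,0,-0.04,0],[0,0,-0.04,0],[0,0,-0.04,0],[0,0,-0.04,0]]}}

```text
t: 10.58
tool_pos: [0.4534, -0.0937, 0.6816]
orientation: [0.783, 0.604, 0.09, 0.117]
force: [0.6, -0.1, -1.8]
finger_gap: 0.0069
```

```bash
python3 st.py; python3 tg.py
```

```text
t 10.5833 j [-0.3897  0.1649  0.9091  2.021   0.039  -0.1279] p [ 0.4534 -0.0937  0.6816] r 0.4629793037091775
tx [0.2533 0.9674 0.0001] ty [ 0.9252 -0.2422  0.2921] tz [ 0.2826 -0.0739 -0.9564]
lean deg 16.984311222034144 az -14.652644147244413 sum -16.840769091124855 F [ 0.5546 -0.1344 -1.8064] gap 0.006863674561843889
rot err in hanger axes deg [ -0.4554 -10.135   -3.6882] | point in lens frame [ 0.0118 -0.1638  0.447 ] view shift tool [ 0.1588 -0.0579  0.4641]
hanger lean 14.857873718434858 lean az -18.002797932990475 g [ 0.4481 -0.0924  0.6995]
```

Call:
{"fn": "apply_moves", "kwargs": {"increments": [[0,0,-0.04,0],[0,0,-0.04,0],[0,0,-0.04,0],[0,0,-0.04,0],[0,0,-0.04,0],[0,0,-0.04,0]]}}

```text
t: 11.08
tool_pos: [0.3693, -0.0645, 0.7503]
orientation: [0.772, 0.594, 0.131, 0.186]
force: [-1.0, 0.3, -2.0]
finger_gap: 0.0072
```

```bash
python3 st.py; python3 tg.py
```

```text
t 11.0833 j [-0.4111 -0.0419  0.866   2.0213  0.0479 -0.1405] p [ 0.3693 -0.0645  0.7503] r 0.3748746430332322
tx [ 0.2608  0.9652 -0.0193] ty [ 0.8675 -0.2256  0.4433] tz [ 0.4235 -0.1324 -0.8962]
lean deg 26.339126050874597 az -17.3584601382942 sum -26.205941432391604 F [-0.954   0.3244 -2.0189] gap 0.007170208211410559
rot err in hanger axes deg [ 0.4598 -0.7736 -3.5454] | point in lens frame [-0.0359 -0.1632  0.5522] view shift tool [ 0.1639 -0.0871  0.5515]
hanger lean 24.245667683630245 lean az -19.677332857701998 g [ 0.3614 -0.0621  0.767 ]
```

Call:
{"fn": "apply_moves", "kwargs": {"increments": [[0.033,-0.0175,0.01,0.0124],[0.033,-0.0175,0.02,0.0124],[0.033,-0.0175,0.02,0.0124],[0.033,-0.0175,0.02,0.0124],[0.033,-0.0175,0.02,0.0124],[0,0,0.04,0],[0,0,0.04,0],[0,0,0.04,0]]}}

```text
t: 11.75
tool_pos: [0.4293, 0.0755, 0.5292]
orientation: [0.787, 0.574, 0.136, 0.181]
force: [1.7, -0.3, -2.8]
finger_gap: 0.0071
```

Call:
{"fn": "apply_moves", "kwargs": {"increments": [[0,0,0.04,0],[0,0,0.04,0],[0,0,0.04,0],[0,0,0.04,0],[0,0,0.02,0],[0,0,0,0]]}}

```text
t: 12.25
tool_pos: [0.5037, 0.0491, 0.3641]
orientation: [0.79, 0.572, 0.132, 0.179]
force: [-1.1, 0.3, -2.8]
finger_gap: 0.0071
```

```bash
python3 st.py; python3 tg.py
```

```text
t 12.25 j [ 0.0514 -0.1243 -0.3782  0.8937 -0.154   0.3353] p [0.5037 0.0491 0.3641] r 0.5060705714071828
tx [0.3112 0.9503 0.0031] ty [ 0.8558 -0.2816  0.4339] tz [ 0.4133 -0.1324 -0.9009]
lean deg 25.7175458335653 az -17.758455588593268 sum -24.25388538353282 F [-1.1448  0.3279 -2.8187] gap 0.007144676349811827
rot err in hanger axes deg [ 0.5439 -1.4321 -0.2834] | point in lens frame [-0.1164 -0.0148  0.1632] view shift tool [ 0.0139 -0.0055  0.1632]
hanger lean 23.575236461894743 lean az -19.868610927729613 g [0.496  0.0516 0.381 ]
```

Call:
{"fn": "apply_moves", "kwargs": {"increments": [[0.007,-0.0028,0.035,0.004],[0.007,-0.0028,0.035,0],[0,0,0.035,0],[0,0,0.03,0],[0,0,0.02,0],[0,0,0.008,0],[0,0,0,0],[0,0,0,0]]}}

```text
t: 12.92
tool_pos: [0.5743, 0.0433, 0.2229]
orientation: [0.79, 0.57, 0.136, 0.182]
force: [0.1, 1.8, -3.0]
finger_gap: 0.0069
```

```bash
python3 st.py; python3 tg.py
python3 - <<'E'
from h import *
a=robot.grab_frame('scene')[:,:,::-1];b=robot.grab_frame('top')[:,:,::-1]
cv2.imwrite('pics/s2.png',a);cv2.imwrite('pics/t2.png',b)
f=lambda im,x,y,w,h,k:cv2.resize(im[y:y+h,x:x+w],None,fx=k,fy=k,interpolation=cv2.INTER_CUBIC)
cv2.imwrite('pics/c2.png',np.hstack([f(a,290,170,130,190,3),f(b,270,100,130,190,3)]))
E
```

```text
t 12.9167 j [ 0.0299  0.0887 -0.5566  0.4888 -0.1449  0.3188] p [0.5743 0.0433 0.2229] r 0.5759251741884402
tx [0.3138 0.9495 0.0083] ty [ 0.8503 -0.2849  0.4426] tz [ 0.4226 -0.1318 -0.8967]
lean deg 26.276242878806837 az -17.31850416926984 sum -25.019714809423718 F [ 0.0754  1.7682 -2.9877] gap 0.006898545947447738
rot err in hanger axes deg [ 0.3358 -0.8791 -0.0113] | point in lens frame [-0.1135  0.002   0.0065] view shift tool [-0.0021 -0.0066  0.0063]
hanger lean 24.123085955101825 lean az -19.3219169614477 g [0.5664 0.0458 0.2397]
```

View pics/c2.png

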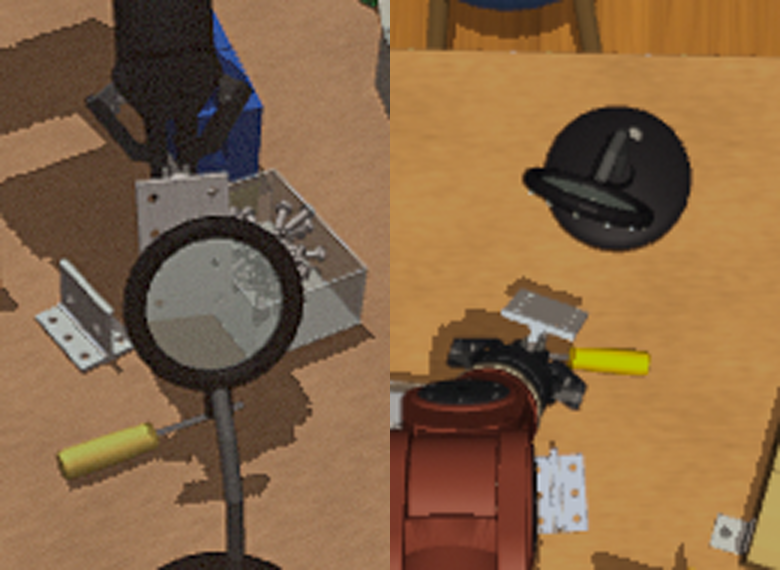

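```bash
cat > ck.py <<'E'
from tg import *
t=robot.calibration('top');s=robot.calibration('scene')
S=lambda x,y:(290+x/3-.3,170+y/3-.3);T=lambda x,y:(270+(x-390)/3-.3,100+y/3-.3)
a,ra=tri([ray(s,*S(227,174)),ray(t,*T(504,314))]);b,rb=tri([ray(s,*S(137,184)),ray(t,*T(575,337))])
print(a,ra[0],b,rb[0],np.linalg.norm(a-b))
c=(a+b)/2;print('top-edge mid in lens frame',RL.inv().apply(c-L),'edge dir in lens',RL.inv().apply(a-b)/.07)
_,_,H,g=cur();print('predicted',RL.inv().apply(g+H.apply(np.array([0,0,.11])-g_h)-L))
E
python3 ck.py
```

```text
[0.5979 0.0713 0.2647] 0.0011752568892298093 [0.5777 0.0056 0.2652] 0.0006067199991983805 0.06874309205090333
top-edge mid in lens frame [-0.1178  0.0021  0.0603] edge dir in lens [-0.0248  0.9817  0.0042]
predicted [-0.1121  0.0026  0.0621]
```

Call:
{"fn": "apply_moves", "kwargs": {"increments": [[-0.002,-0.006,0.006,0],[0,0,0,0],[0,0,0,0]]}}

```text
t: 13.27
tool_pos: [0.5701, 0.0422, 0.2135]
orientation: [0.79, 0.57, 0.136, 0.181]
force: [0.1, -0.6, -2.9]
finger_gap: 0.0072
```

```bash
python3 tg.py
```

```text
rot err in hanger axes deg [ 0.3602 -0.9469 -0.0258] | point in lens frame [-0.1208 -0.0003 -0.0006] view shift tool [ 0.0004  0.0008 -0.0006]
hanger lean 24.055663842894464 lean az -19.38414766116926 g [0.5623 0.0447 0.2302]
```

Call:
{"fn": "apply_moves", "kwargs": {"increments": [[0,0,0,0],[0,0,0,0],[0,0,0,0],[0,0,0,0],[0,0,0,0],[0,0,0,0],[0,0,0,0],[0,0,0,0]]}}

```text
t: 13.93
tool_pos: [0.5708, 0.0421, 0.2135]
orientation: [0.79, 0.57, 0.136, 0.182]
force: [-0.1, -0.4, -3.3]
finger_gap: 0.0075
```

Call:
{"fn": "apply_moves", "kwargs": {"increments": [[0,0,0,0],[0,0,0,0],[0,0,0,0],[0,0,0,0],[0,0,0,0],[0,0,0,0],[0,0,0,0],[0,0,0,0]]}}

```text
t: 14.6
tool_pos: [0.5708, 0.0421, 0.2135]
orientation: [0.79, 0.57, 0.136, 0.182]
force: [0.7, -0.3, -3.1]
finger_gap: 0.0069
```

Call:
{"fn": "apply_moves", "kwargs": {"increments": [[0,0,0,0],[0,0,0,0],[0,0,0,0],[0,0,0,0],[0,0,0,0],[0,0,0,0],[0,0,0,0],[0,0,0,0]]}}

```text
t: 15.27
tool_pos: [0.5708, 0.0421, 0.2135]
orientation: [0.79, 0.57, 0.136, 0.182]
force: [0.0, -0.6, -2.5]
finger_gap: 0.0069
```

Call:
{"fn": "apply_moves", "kwargs": {"increments": [[0,0,0,0],[0,0,0,0],[0,0,0,0],[0,0,0,0],[0,0,0,0],[0,0,0,0],[0,0,0,0],[0,0,0,0]]}}

```text
t: 15.93
tool_pos: [0.5708, 0.0421, 0.2135]
orientation: [0.79, 0.57, 0.136, 0.182]
force: [-0.1, -0.5, -3.3]
finger_gap: 0.0071
```

```bash
python3 tg.py
python3 - <<'E'
from tg import *
s,T,H,g=cur()
for k in(-90,90):
    T2=T*R.from_euler('z',-k,degrees=True);H2=T2*Rth.inv()
    print(k,np.degrees((H2.inv()*RL*R.from_euler('z',k,degrees=True)).as_rotvec()))
E
```

```text
rot err in hanger axes deg [ 0.3587 -0.9269 -0.018 ] | point in lens frame [-0.1202 -0.0002 -0.0008] view shift tool [ 0.0002  0.0002 -0.0008]
hanger lean 24.07565289359292 lean az -19.379705471405636 g [0.5629 0.0446 0.2303]
-90 [-0.3646 -2.6505 -0.0445]
90 [ 2.0823 -1.6503  0.009 ]
```

Call:
{"fn": "apply_moves", "kwargs": {"increments": [[0,0,0,0.0982],[0,0,0,0.0982],[0,0,0,0.0982],[0,0,0,0.0982],[0,0,0,0.0982],[0,0,0,0.0982],[0,0,0,0.0982],[0,0,0,0.0982]]}}

```text
t: 16.6
tool_pos: [0.5708, 0.0421, 0.2135]
orientation: [0.948, 0.222, 0.195, 0.115]
force: [-0.3, -0.0, -3.3]
finger_gap: 0.0071
```

Call:
{"fn": "apply_moves", "kwargs": {"increments": [[0,0,0,0.0982],[0,0,0,0.0982],[0,0,0,0.0982],[0,0,0,0.0982],[0,0,0,0.0982],[0,0,0,0.0982],[0,0,0,0.0982],[0,0,0,0.0982]]}}

```text
t: 17.27
tool_pos: [0.5708, 0.0421, 0.2135]
orientation: [0.961, -0.158, 0.225, 0.032]
force: [-0.1, 1.0, -2.6]
finger_gap: 0.0074
```

```bash
python3 st.py; python3 tg.py fin-
```

```text
t 17.2667 j [ 0.0275  0.0919 -0.5801  0.4626 -0.144   1.8927] p [0.5708 0.0421 0.2135] r 0.5723452900790978
tx [ 0.849  -0.2899  0.4419] ty [-0.3183 -0.9479 -0.0103] tz [ 0.4218 -0.1319 -0.897 ]
lean deg 26.23103384736884 az -17.366251118751975 sum -24.98822863037438 F [-0.1207  1.0177 -2.5872] gap 0.007387680487574474
rot err in hanger axes deg [-0.372  -2.6568  0.2584] | point in lens frame [-0.1552  0.0139  0.0003] view shift tool [0.0353 0.0137 0.001 ]
hanger lean 25.507666608850023 lean az -12.322760784330388 g [0.5629 0.0446 0.2303]
```

Call:
{"fn": "apply_moves", "kwargs": {"increments": [[0.012,0.005,0.001,0],[0.012,0.005,0,0],[0.011,0.004,0,0],[0,0,0,0],[0,0,0,0],[0,0,0,0],[0,0,0,0],[0,0,0,0]]}}

```text
t: 17.93
tool_pos: [0.5961, 0.0189, 0.2276]
orientation: [0.961, -0.156, 0.224, 0.032]
force: [0.7, 0.2, -2.2]
finger_gap: 0.007
```

```bash
python3 st.py; python3 tg.py fin-
python3 - <<'E'
from h import *
a=robot.grab_frame('scene')[:,:,::-1];b=robot.grab_frame('top')[:,:,::-1]
f=lambda im,x,y,w,h,k:cv2.resize(im[y:y+h,x:x+w],None,fx=k,fy=k,interpolation=cv2.INTER_CUBIC)
cv2.imwrite('pics/c3.png',np.hstack([f(a,290,170,130,190,3),f(b,270,100,130,190,3)]))
E
```

```text
t 17.9333 j [-0.0246  0.1173 -0.5102  0.5015 -0.1217  1.8397] p [0.5961 0.0189 0.2276] r 0.5964342659254244
tx [ 0.851  -0.2848  0.4413] ty [-0.3137 -0.9495 -0.0078] tz [ 0.4212 -0.1318 -0.8973]
lean deg 26.189927939026717 az -17.370160258499116 sum -25.30880280181283 F [ 0.7481  0.2182 -2.2203] gap 0.007049357414975868
rot err in hanger axes deg [-0.3264 -2.6486 -0.0547] | point in lens frame [-0.1209 -0.0001 -0.0001] view shift tool [ 0.0009 -0.0001 -0.0001]
hanger lean 25.454400518393385 lean az -12.327338891435678 g [0.5883 0.0214 0.2444]
```

View pics/c3.png

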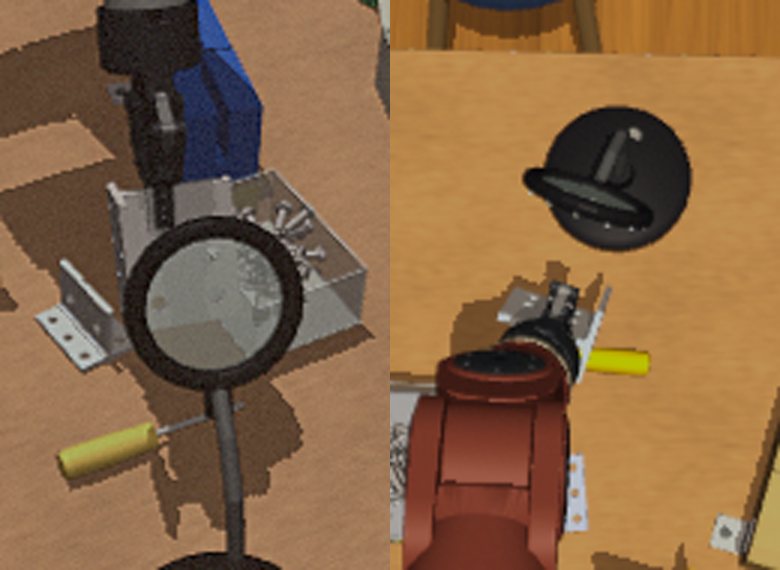

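Call:
{"fn": "apply_moves", "kwargs": {"increments": [[0,0,0,0],[0,0,0,0],[0,0,0,0],[0,0,0,0],[0,0,0,0],[0,0,0,0],[0,0,0,0],[0,0,0,0]]}}

```text
t: 18.7
tool_pos: [0.5966, 0.0187, 0.228]
orientation: [0.961, -0.156, 0.225, 0.032]
force: [0.7, -0.6, -2.6]
finger_gap: 0.0069
```

Call:
{"fn": "apply_moves", "kwargs": {"increments": [[0,0,0,0],[0,0,0,0],[0,0,0,0],[0,0,0,0],[0,0,0,0],[0,0,0,0],[0,0,0,0],[0,0,0,0]]}}

```text
t: 19.37
tool_pos: [0.5966, 0.0187, 0.228]
orientation: [0.961, -0.156, 0.225, 0.032]
force: [0.4, -0.1, -3.0]
finger_gap: 0.0074
```

Call:
{"fn": "apply_moves", "kwargs": {"increments": [[0,0,0,0],[0,0,0,0],[0,0,0,0],[0,0,0,0],[0,0,0,0],[0,0,0,0],[0,0,0,0],[0,0,0,0]]}}

```text
t: 20.03
tool_pos: [0.5966, 0.0187, 0.2279]
orientation: [0.961, -0.156, 0.225, 0.032]
force: [-0.5, -0.6, -3.9]
finger_gap: 0.0068
```

Call:
{"fn": "apply_moves", "kwargs": {"increments": [[0,0,0,0],[0,0,0,0],[0,0,0,0],[0,0,0,0],[0,0,0,0],[0,0,0,0],[0,0,0,0],[0,0,0,0]]}}

```text
t: 20.7
tool_pos: [0.5966, 0.0187, 0.228]
orientation: [0.961, -0.156, 0.225, 0.032]
force: [0.1, -0.7, -2.7]
finger_gap: 0.0068
```

```bash
python3 tg.py fin-; python3 -c "
from workcell import robot
print(robot.read_state()['force'],robot.job_done())"
```

```text
rot err in hanger axes deg [-0.3695 -2.6495 -0.0192] | point in lens frame [-0.1202 -0.0002 -0.    ] view shift tool [ 0.0002 -0.0002 -0.    ]
hanger lean 25.498167234644743 lean az -12.335454560173108 g [0.5887 0.0212 0.2448]
the job is handed in; nothing more can be done
[ 0.07182799 -0.66749468 -2.67833513] None
```

I lifted the hanger out of the slot, held the plate up to the lens for about 2.7 s, and gave it a quarter turn. I then held the fin up for about 2.7 s and handed in at about 20.7 s, with the hanger still in the air. The moves cannot tilt the tool directly, so I got the 25° lean by pushing the arm up against a wrist joint limit.

- **Plate shown:** by the arm's readings it stood 120 mm from the glass, centred to about 1 mm and about 1° off square. A two-camera check of its top edge, taken just before the last small correction, put it about 6 mm farther from the glass than the arm's readings did. I left that difference uncorrected.
- **Fin shown:** by the arm's readings it stands 120 mm from the glass, centred to under 1 mm and about 0.4° off square. It is rolled about 2.6° in its own plane, because the tool was tilted about 2.3° when it took the grip. This relies on the arm's readings; the pictures only show that the fin lies parallel to the lens.
- **Grip and surroundings:** the force on the tool was about 3 N, the hanger's own weight, and the finger gap stayed steady. In the pictures I viewed after the lift, the magnifier and the other things looked unmoved.

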